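Draw the reagent chest's safety bolt

ROBOT

A 6-joint arm with a two-finger parallel gripper is mounted at the origin on the work surface. World frame = base frame: x ahead of the robot, y to its left, z up, the work surface at z = 0. Lengths are in m, angles in rad, forces in N, time in s.
With the tool pointing down it reaches from about 0.3 to 0.875 m from the base axis. Payload 4.2 kg.
Tool frame: the origin (TCP) lies on the centre line of the jaws, within the pads' length; the fingertips stand 22 mm ahead of it and the grasp point (between the pads) lies 3 mm ahead of it; z points along the fingers, y is the direction in which the jaws open and shut (so a half turn about z gives the same grasp; the last joint's range is limited). The gripper opens to 85 mm and grips with 20 to 120 N. Pads are 22 mm wide; open, the fingers measure 114 mm over their backs; the gripper's body (76 mm by 85 mm) begins 54 mm behind the grasp point. The pads swing forward as they close: fully open they stand 13 mm farther back than shut.
Start: joints at [1.152, 0.32, 1.565, -0, 1.257, -0.02], TCP at [0.223, 0.53, 0.253] pointing down, gripper open.
Joint ranges: [-3.11, 3.11], [-0.84, 2.01], [0.21, 2.61], [-1.34, 4.49], [0.05, 2.63], [-2.56, 2.56]. Speed limits (rad/s): [2.57, 2.57, 3.14, 3.14, 3.14, 3.14].

INTERFACE

Orientations are given as a unit quaternion [w, x, y, z].
In Python, from workcell import readout, vision, robot gives the robot as it stands.
- The arm moves only by the tool drive_tool, never from a script. Its argument "targets" is a list of rows, each an object of numbers: "tx", "ty", "tz": the shift along the tool's x, y, z in cm; "ax", "ay", "az": the turn, a rotation vector about the tool's x, y, z in degrees. A call has 1 to 5 rows; each row shifts and turns the commanded pose from where the row before left it, along the tool's axes as they then stand; what a row does not reach is not made up. A row lasts 1/12 s, in which the tool goes at most 41.7 mm and 7.16 degrees, less where a joint would pass 70% of its speed; a pose out of reach is approached as far as the arm can. A call is refused whole if a number of a shift passes 4.17 or a number of a turn 7.16, either way. A call with a gripper value outside its range is refused whole. "hand" is the gripper's target within -1 to 1 (fully open at 1, half-way at 0, shut at -1), set as the call begins (left out, the last holds). The fingers move at their own pace and stop on an object; the grip force is fixed at half the most. Time passes only in rows, so rows that do not move let the fingers close. It gives the time, the measured TCP pose, the force and the opening at its end, in the units of the state.
- readout.observe(): the state, without advancing time (a new reading comes with each control period).
- vision.grab_frame(name): name is "scene" or "top" or "wrist"; returns the picture (400x640x3 uint8, red, green, blue); there is no depth.
- vision.camera_info(name): a dict with "vfov" (degrees; the focal length in pixels is half the picture's height over the tangent of half this angle, whatever the lens; pixels are square), "cx", "cy" (the principal point, pixels), "cam_to_world" (4x4, takes a point from camera to world coordinates). Camera axes: x right, y down, z forward; pixel columns grow to the right and rows downward; lengths in m; the calibration is good to about 2 mm. A picture is of the moment at which its call begins: read the wrist's pose just before it. camera_info takes no time and is no camera call; for the wrist camera it gives the pose at the moment of the call.
- robot.sign_off(): hands the job in, once; it reports no verdict.
The state is a dict: "time": time; "joint_pos": joint angles; "qd": joint speeds; "joint_torque": joint torques, N m; "position": TCP position; "orientation": TCP orientation; "force": force on the tool from outside, world axes, zero at the start; "wrist_torque": the same for the moment, N m; "grip_width": opening from 0.0 (shut) to 1.0 (fully open).
Only numpy, scipy, OpenCV 4.12 (cv2) and the standard library are available. Lean on these libraries where they do the work, as an engineer would, in place of code of your own. Each camera call takes 0.05 s, during which the arm holds its last target.

TASK

Unlock the reagent chest on the lab table: press its spring safety catch down with one fingertip and keep it down while the other fingertip pushes the bolt's thumb-piece all the way back, out of the keeper. Then let go and withdraw, so that the catch springs back up with the bolt fully drawn. Only push - do not pinch or lift anything - and leave the bottle, the beaker and the brass weight where they stand.

Things in the scene. Friction and masses are not known exactly. Their poses are not given: they have to be found in the camera images.
- chest: Grey steel chest with a white lid, fixed on the table, shut: 240 (its x) by 300 (its y) by 90 mm high. Origin: centre of its underside, z up. Bolt, guides and catch lie on its top, all plain steel. The keeper is on the fixed deck at y = -93 to -77 mm; the bolt is drawn towards the chest's +y, away from it, through two guides whose tops are 20 mm above the chest's top.
- thumb_face (a point): On the bolt's thumb-piece: middle of the face to push, which looks to the chest's -y (the keeper); at chest (-30, -21, 130) mm with the bolt home, and moves with it. The thumb-piece is an upright block 30 mm wide (chest x), 12 mm thick (y), top 15 mm above this point, on a flat bar along chest y, 16 mm wide, its top 24 mm below this point. Behind the face, only bar, guides and keeper.
- catch_top (a point): Centre of the top of the catch's press bar, moving with it: a flat bar 32 mm wide (chest x), 110 mm long (y), parallel to the bolt, 55 mm from its centre line on the chest's +x side. Up, this point is 34 mm above the chest's top, at chest (25, -8, 124) mm; fully down, 24 mm above, where a fingertip clears guides and bar and still meets the thumb-piece. A fingertip can slide along it.
- catch (a joint): How far the catch is down: 0 = up, 0.010 m = fully down; spring 3 N rising to 6 N. It moves straight down. Its tooth blocks three lugs on the bolt unless down 6.5 mm or more; let go midway it rises between lugs and blocks the bolt again, or stays down under a lug. With the bolt drawn beyond 40.5 mm it comes fully up.
- bolt (a joint): How far the bolt is drawn: 0 = home in the keeper (locked), 0.045 m = fully drawn against its stop, towards the chest's +y. Friction about 2 N, no spring: it stays where left. With the catch up it has about 1.5 mm of play.
- reagent_bottle: Bystander: loose capped amber bottle, 56 mm across, 125 mm high, standing on the table at one end of the chest. Origin at the centre of its underside.
- beaker: Bystander: loose open glass beaker, 68 mm across, 85 mm high, standing on the table at the other end of the chest (the two may change places). Origin at the centre of its underside.
- weight: Bystander: loose brass weight with a knob, 30 mm across, 40 mm high, standing on the lid near the corner at the chest's +x, +y. Origin at the centre of its underside.

How it is judged:
On the way, in this order (a step that is already met when the one before it is completed fails the run):
1. the catch is pressed down while the bolt is still home (value of joint catch above 0.0065 m and value of joint bolt below 0.006 m), for 0.05 s.
2. the bolt is on its way with the catch held down (value of joint catch above 0.0055 m and value of joint bolt above 0.015 m).
At the end, for the whole second after the job is handed in: The bolt is drawn at least 40.5 mm of its 45 mm and at rest, the catch has sprung back up (less than 2 mm down), and the bottle, beaker and weight are within 15 mm of where they stood (value of joint bolt above 0.0405 m and value of joint catch below 0.002 m and velocity of joint bolt below 0.005 m/s and distance of each of reagent_bottle, beaker, weight from where it was at the start of the episode below 0.015 m); the robot touches nothing.
It fails at once if the reagent bottle is moved or lifted by more than 20 mm, or tipped (distance of reagent_bottle from where it was at the start of the episode above 0.02 m or angle between reagent_bottle's own z axis and vertical above 0.4 rad).
It fails at once if the beaker is moved or lifted by more than 20 mm, or tipped (distance of beaker from where it was at the start of the episode above 0.02 m or angle between beaker's own z axis and vertical above 0.4 rad).
It fails at once if the weight is moved or lifted by more than 20 mm, or tipped (distance of weight from where it was at the start of the episode above 0.02 m or angle between weight's own z axis and vertical above 0.4 rad).
It also fails if it takes over 40 s, if anything falls off the work surface, if the arm or the gripper's body presses on something with over 40 N, if the wrist force passes 120 N, or if a joint passes its speed limit or range.

## Working session

There is one attempt and no reset: what is moved stays moved. The work goes in short steps, Python scripts to look and compute and a tool call to move; the robot and the scene stay as the last step left them, time stands still between calls to the robot, and variables do not carry over. Pictures are saved under pics/ and viewed, and the job is handed in when it is done.

Besides the shell and the picture viewer there is one more tool, called after "Emit:" as name(argument=value, ...), one argument or row to a line, values as JSON. drive_tool: Moves the arm, as the interface text tells. Its arguments: {"type":"object","properties":{"targets":{"type":"array"},"hand":{"type":"number"}},"required":["targets"]}

```bash
mkdir -p pics; ls
python3 - <<'E'
from workcell import readout, vision, robot
import cv2
print(readout.observe())
for n in ["scene","top","wrist"]:
    i=vision.camera_info(n); print(n,i)
    cv2.imwrite(f"pics/{n}0.png",vision.grab_frame(n)[:,:,::-1])
E
```

```text
pics
{'time': 0.0, 'joint_pos': array([ 1.15201884e+00,  3.20300088e-01,  1.56567048e+00, -6.20378265e-06,
        1.25743472e+00, -1.99837136e-02]), 'qd': array([-0.00087059,  0.00024444, -0.00062729, -0.00099285, -0.00058078,
       -0.00167788]), 'joint_torque': array([-1.42782992e-03, -4.15530932e+01, -2.34163123e+01, -1.51135851e-04,
        8.34766484e-03, -1.63613362e-05]), 'position': array([0.22308787, 0.52947647, 0.25248086]), 'orientation': array([-1.94357444e-04,  1.98077184e-01,  9.80186007e-01, -8.85233953e-04]), 'force': array([ 0.22635076, -1.23601938,  0.61155332]), 'wrist_torque': array([-0.02661224,  0.01445183, -0.0341934 ]), 'grip_width': 0.9981264866135241}
scene {'vfov': 43.7212213137397, 'cx': 314.63016455262465, 'cy': 200.8756229053836, 'cam_to_world': array([[-0.80804314,  0.44682975, -0.3839394 ,  0.9664587 ],
       [ 0.58903637,  0.6015857 , -0.53956538,  0.66270823],
       [-0.01012141, -0.66214638, -0.74930617,  0.91361909],
       [ 0.        ,  0.        ,  0.        ,  1.        ]])}
top {'vfov': 55.31377959744909, 'cx': 323.0891691225389, 'cy': 202.34431714354685, 'cam_to_world': array([[ 0.02807992, -0.99520601,  0.09368311,  0.46714793],
       [-0.99957554, -0.02722764,  0.01036352,  0.05184769],
       [-0.00776307, -0.09393436, -0.99554813,  1.01598008],
       [ 0.        ,  0.        ,  0.        ,  1.        ]])}
wrist {'vfov': 67.48711851901047, 'cx': 319.94336929549246, 'cy': 195.23719161339517, 'cam_to_world': array([[ 0.38789193,  0.87260713,  0.29681078,  0.14685218],
       [ 0.92170287, -0.36655907, -0.12687897,  0.56146718],
       [-0.00191681,  0.32278668, -0.9464698 ,  0.3731763 ],
       [ 0.        ,  0.        ,  0.        ,  1.        ]])}
```

View pics/scene0.png

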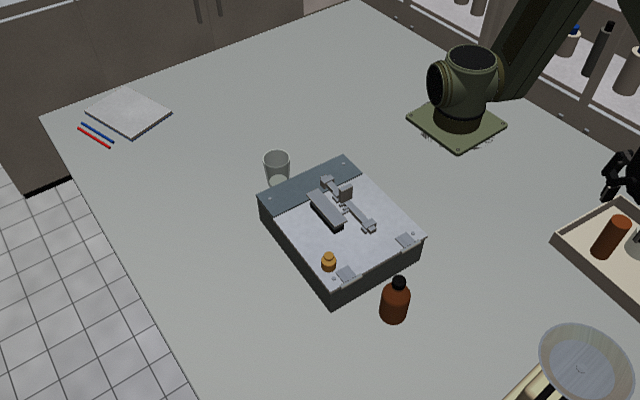

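View pics/top0.png

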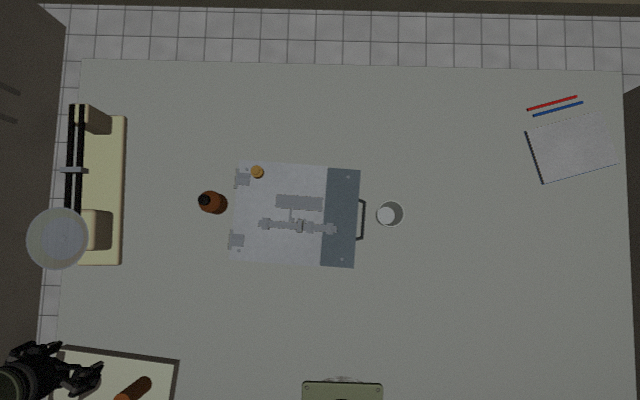

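Run:
```python
import cv2
a=cv2.imread("pics/top0.png")[150:280,220:380]
cv2.imwrite("pics/topc.png",cv2.resize(a,None,fx=5,fy=4.6,interpolation=cv2.INTER_CUBIC) if 0 else cv2.resize(a,None,fx=4.5,fy=4.5,interpolation=cv2.INTER_CUBIC))
a=cv2.imread("pics/scene0.png")[145:315,250:435]
cv2.imwrite("pics/scenec.png",cv2.resize(a,None,fx=3.5,fy=3.5,interpolation=cv2.INTER_CUBIC))
```

```text
(no output)
```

View pics/topc.png

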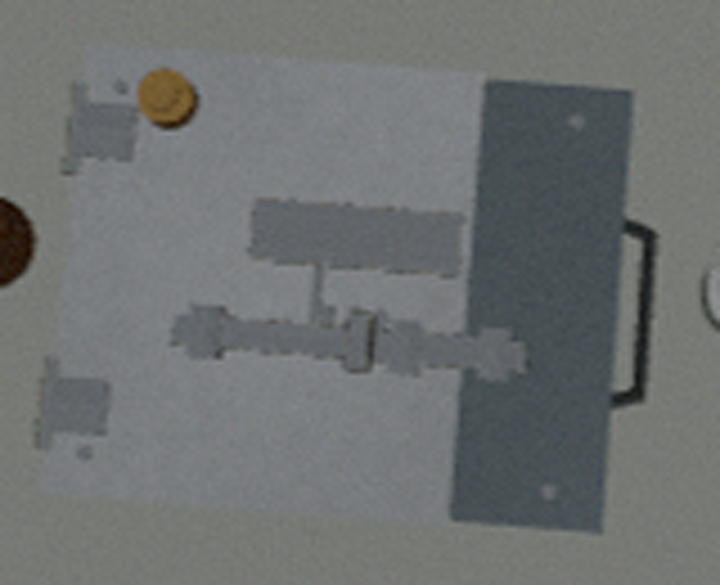

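View pics/scenec.png

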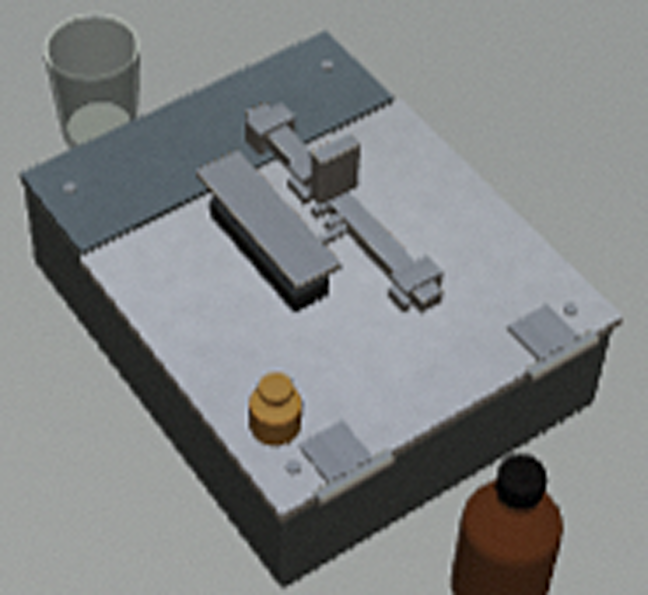

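```bash
cat > h.py <<'E'
import numpy as np
from workcell import vision
def proj(n,P,i=None):
    i=i or vision.camera_info(n);T=i["cam_to_world"]
    c=(np.atleast_2d(P)-T[:3,3])@T[:3,:3]; f=200/np.tan(np.radians(i["vfov"]/2))
    return np.c_[i["cx"]+f*c[:,0]/c[:,2], i["cy"]+f*c[:,1]/c[:,2]]
def chest(p,Q):
    Q=np.atleast_2d(Q)/1000.; c,s=np.cos(p[2]),np.sin(p[2])
    return np.c_[p[0]+c*Q[:,0]-s*Q[:,1], p[1]+s*Q[:,0]+c*Q[:,1], Q[:,2]]
E
python3 - <<'E'
from h import *
from scipy.optimize import least_squares
Q=np.array([[120,150,90],[120,-150,90],[-120,-150,90],[-120,150,90],[41,47,124],[41,-63,124],[9,-63,124],[9,47,124]])
t=(np.array([[88,44],[634,90],[602,532],[42,492],[252,198],[465,212],[459,277],[247,260]])+.5)/4.5-.5+[220,150]
s=(np.array([[283,518],[20,175],[327,30],[620,320],[340,267],[197,173]][:6])+.5)/3.5-.5+[250,145]
Qs=Q[[0,1,2,3]]
Qs=np.vstack([Q[:4]]); s=s[:4]
def f(p,w): 
    P=lambda Q:chest(p,Q)
    r=[]
    if 't' in w: r.append((proj("top",P(Q))-t).ravel())
    if 's' in w: r.append((proj("scene",P(Qs))-s).ravel())
    return np.concatenate(r)
for w in ['t','s','ts']:
    r=least_squares(f,[.45,.05,0],args=(w,)); print(w,r.x,np.degrees(r.x[2])); print(r.fun.reshape(-1,2).round(1).tolist())
p=r.x; print(chest(p,[[-30,-21,130],[25,-8,124],[25,-8,90]]))
np.save("p.npy",p)
E
```

```text
t [ 0.52541207  0.12791461 -0.05060795] -2.8996217274543765
[[-0.1, 0.9], [-0.0, -0.1], [0.1, 0.3], [0.2, -0.8], [0.3, -0.0], [-0.5, 0.5], [-0.2, -0.4], [0.2, -0.3]]
s [ 0.52810684  0.13117941 -0.05298751] -3.035960753651151
[[0.3, -0.5], [-0.2, -0.1], [-0.1, 0.4], [-0.1, 0.4]]
ts [ 0.52618378  0.12886205 -0.05235139] -2.9995137599424657
[[-0.4, 0.5], [-0.3, -0.3], [-0.4, 0.1], [-0.2, -1.2], [-0.1, -0.4], [-0.8, 0.2], [-0.6, -0.7], [-0.2, -0.7], [0.4, -1.9], [-0.1, -1.1], [-0.1, -0.5], [-0.2, -0.8]]
[[0.49512601 0.10946065 0.13      ]
 [0.55073091 0.11956483 0.124     ]
 [0.55073091 0.11956483 0.09      ]]
```

Emit:
drive_tool(
  targets=[
    {"az":7.0},
    {"az":7.0},
    {"az":7.0},
    {"az":7.0},
    {"az":7.0},
  ],
  hand=0,
)

```text
invalid input
```

Emit:
drive_tool(
  targets=[
    {"az":7.0},
    {"az":7.0},
    {"az":7.0},
    {"az":7.0},
    {"az":7.0},
  ],
)

```text
invalid input
```

```bash
cat >> h.py <<'E'
from workcell import readout
from scipy.spatial.transform import Rotation as R
def st(goal=None):
    o=readout.observe(); q=o["orientation"]; r=R.from_quat(q[[1,2,3,0]]); p=np.load("p.npy")
    d=o["position"]-[p[0],p[1],0]; c,s=np.cos(p[2]),np.sin(p[2])
    print("t",round(o["time"],2),"tcp",o["position"].round(4),"chest mm",(1000*np.array([c*d[0]+s*d[1],-s*d[0]+c*d[1],d[2]])).round(1),"F",o["force"].round(2),"grip",round(o["grip_width"],3))
    m=r.as_matrix(); print("toolx ang rel chest y",round(np.degrees(np.arctan2(m[1,0],m[0,0])-p[2])-90,2),"z",m[:,2].round(4))
    if goal is not None:
        g=chest(p,goal)[0]; e=r.inv(); print("need cm",(e.apply(g-o["position"])*100).round(2))
E
python3 -c "
from h import *; st([-2.5,-45,250]); print(readout.observe()['joint_pos'])"
```

```text
t 0.15 tcp [0.2232 0.5296 0.2527] chest mm [-323.6  384.3  252.7] F [-0.49  0.76 -0.34] grip 0.999
toolx ang rel chest y 70.15 z [-6.0e-04 -1.2e-03 -1.0e+00]
need cm [-44.78 -29.47   0.3 ]
[ 1.15197766e+00  3.20158157e-01  1.56541670e+00  1.92657155e-05
  1.25736037e+00 -1.99488560e-02]
```

Emit:
drive_tool(
  targets=[
    {"tx":0,"ty":0,"tz":0,"ax":0,"ay":0,"az":7},
    {"tx":0,"ty":0,"tz":0,"ax":0,"ay":0,"az":7},
    {"tx":0,"ty":0,"tz":0,"ax":0,"ay":0,"az":7},
    {"tx":0,"ty":0,"tz":0,"ax":0,"ay":0,"az":7},
    {"tx":0,"ty":0,"tz":0,"ax":0,"ay":0,"az":7},
  ],
  hand=0,
)

```text
time: 0.57
position: [0.2232, 0.5297, 0.2529]
orientation: [0.0, 0.486, 0.874, -0.0]
force: [-0.5, 0.6, 0.3]
grip_width: 0.501
```

Emit:
drive_tool(
  targets=[
    {"tx":0,"ty":0,"tz":0,"ax":0,"ay":0,"az":7},
    {"tx":0,"ty":0,"tz":0,"ax":0,"ay":0,"az":7},
    {"tx":0,"ty":0,"tz":0,"ax":0,"ay":0,"az":7},
    {"tx":0,"ty":0,"tz":0,"ax":0,"ay":0,"az":7},
    {"tx":0,"ty":0,"tz":0,"ax":0,"ay":0,"az":7},
  ],
)

```text
time: 0.98
position: [0.2232, 0.5297, 0.2529]
orientation: [0.0, 0.727, 0.687, -0.0]
force: [0.3, 0.1, 0.6]
grip_width: 0.501
```

Emit:
drive_tool(
  targets=[
    {"tx":-3,"ty":2.25,"tz":0,"ax":0,"ay":0,"az":0},
    {"tx":-3,"ty":2.25,"tz":0,"ax":0,"ay":0,"az":0},
    {"tx":-3,"ty":2.25,"tz":0,"ax":0,"ay":0,"az":0},
    {"tx":-3,"ty":2.25,"tz":0,"ax":0,"ay":0,"az":0},
    {"tx":-3,"ty":2.25,"tz":0,"ax":0,"ay":0,"az":0},
  ],
)

```text
time: 1.4
position: [0.3287, 0.3729, 0.2531]
orientation: [0.0, 0.724, 0.69, -0.0]
force: [0.5, 0.7, 0.2]
grip_width: 0.499
```

Emit:
drive_tool(
  targets=[
    {"tx":-3,"ty":2.25,"tz":0,"ax":0,"ay":0,"az":0},
    {"tx":-3,"ty":2.25,"tz":0,"ax":0,"ay":0,"az":0},
    {"tx":-3,"ty":2.25,"tz":0,"ax":0,"ay":0,"az":0},
    {"tx":-3,"ty":2.25,"tz":0,"ax":0,"ay":0,"az":0},
    {"tx":-3,"ty":2.25,"tz":0,"ax":0,"ay":0,"az":0},
  ],
)

```text
time: 1.82
position: [0.4336, 0.2174, 0.2533]
orientation: [-0.0, 0.724, 0.689, 0.0]
force: [1.2, 1.1, -0.9]
grip_width: 0.493
```

```bash
python3 -c "
from h import *; st([-2.5,-45,250])"
```

```text
t 1.82 tcp [0.4336 0.2174 0.2533] chest mm [-97.1  83.5 253.3] F [ 1.18  1.1  -0.86] grip 0.493
toolx ang rel chest y 0.16 z [-0.e+00  1.e-04 -1.e+00]
need cm [-12.88   9.42   0.33]
```

Emit:
drive_tool(
  targets=[
    {"tx":-3.2,"ty":2.35,"tz":0,"ax":0,"ay":0,"az":0},
    {"tx":-3.2,"ty":2.35,"tz":0,"ax":0,"ay":0,"az":0},
    {"tx":-3.2,"ty":2.35,"tz":0,"ax":0,"ay":0,"az":0},
    {"tx":-3.2,"ty":2.35,"tz":0,"ax":0,"ay":0,"az":0},
    {"tx":0,"ty":0,"tz":0,"ax":0,"ay":0,"az":0},
  ],
)

```text
time: 2.23
position: [0.5239, 0.0813, 0.2529]
orientation: [0.002, 0.726, 0.687, -0.0]
force: [0.7, 0.5, 0.4]
grip_width: 0.502
```

Emit:
drive_tool(
  targets=[
    {"tx":0,"ty":0,"tz":3,"ax":0,"ay":0,"az":0},
    {"tx":0,"ty":0,"tz":2.5,"ax":0,"ay":0,"az":0},
    {"tx":0,"ty":0,"tz":0,"ax":0,"ay":0,"az":0},
    {"tx":0,"ty":0,"tz":0,"ax":0,"ay":0,"az":0},
  ],
)

```text
time: 2.57
position: [0.5197, 0.0867, 0.1974]
orientation: [-0.001, 0.724, 0.689, -0.001]
force: [0.3, -0.3, 1.0]
grip_width: 0.501
```

```bash
python3 -c "
from h import *; st([-2.5,-45,170]); import cv2
i=vision.camera_info('wrist'); a=vision.grab_frame('wrist')
p=np.load('p.npy'); print(proj('wrist',chest(p,[[-45,-21,145],[-15,-21,145],[-45,-9,145],[-15,-9,145],[41,47,124],[9,47,124],[9,-63,124],[41,-63,124]]),i).round(0).tolist())
cv2.imwrite('pics/w1.png',a[:,:,::-1])
a=vision.grab_frame('scene')[100:300,220:460]; cv2.imwrite('pics/s1.png',cv2.resize(a,None,fx=3,fy=3,interpolation=cv2.INTER_CUBIC)[:,:,::-1])"
```

```text
t 2.57 tcp [0.5197 0.0867 0.1974] chest mm [ -4.2 -42.5 197.4] F [ 0.26 -0.27  0.96] grip 0.501
toolx ang rel chest y 0.16 z [-3.3e-03 -3.0e-04 -1.0e+00]
need cm [-0.25  0.18  2.74]
[[253.0, 198.0], [302.0, 198.0], [252.0, 179.0], [302.0, 180.0], [395.0, 81.0], [342.0, 81.0], [338.0, 244.0], [382.0, 244.0]]
```

View pics/w1.png

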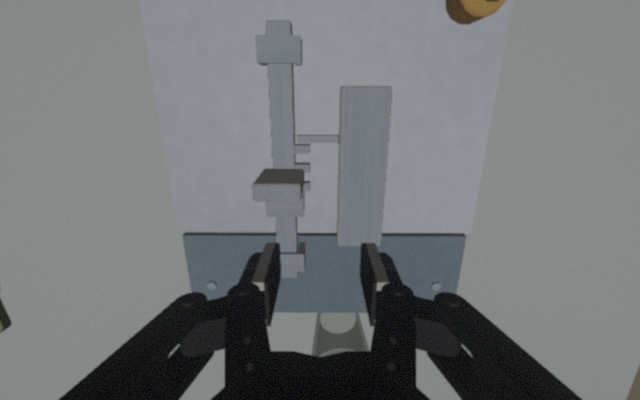

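View pics/s1.png

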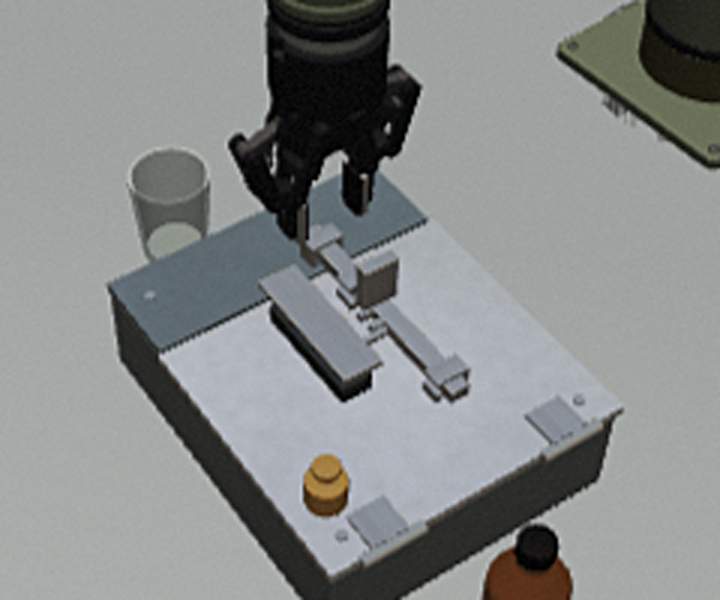

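Emit:
drive_tool(
  targets=[
    {"tx":-0.1,"ty":0.15,"tz":2.0,"ax":0,"ay":0,"az":0},
    {"tx":0,"ty":0,"tz":2.0,"ax":0,"ay":0,"az":0},
    {"tx":0,"ty":0,"tz":0,"ax":0,"ay":0,"az":0},
    {"tx":0,"ty":0,"tz":0,"ax":0,"ay":0,"az":0},
  ],
)

```text
time: 3.0
position: [0.5223, 0.0858, 0.1592]
orientation: [0.0, 0.724, 0.689, 0.0]
force: [-0.2, -0.3, 0.8]
grip_width: 0.501
```

```bash
python3 -c "
from h import *; st([-2.5,-45,150]); import cv2
a=vision.grab_frame('wrist')
cv2.imwrite('pics/w2.png',a[:,:,::-1])
a=vision.grab_frame('scene')[100:300,220:460]; cv2.imwrite('pics/s2.png',cv2.resize(a,None,fx=3,fy=3,interpolation=cv2.INTER_CUBIC)[:,:,::-1])"
```

```text
t 3.0 tcp [0.5223 0.0858 0.1592] chest mm [ -1.6 -43.2 159.2] F [-0.24 -0.34  0.82] grip 0.501
toolx ang rel chest y 0.18 z [ 5.e-04  2.e-04 -1.e+00]
need cm [-0.18 -0.09  0.92]
```

View pics/w2.png

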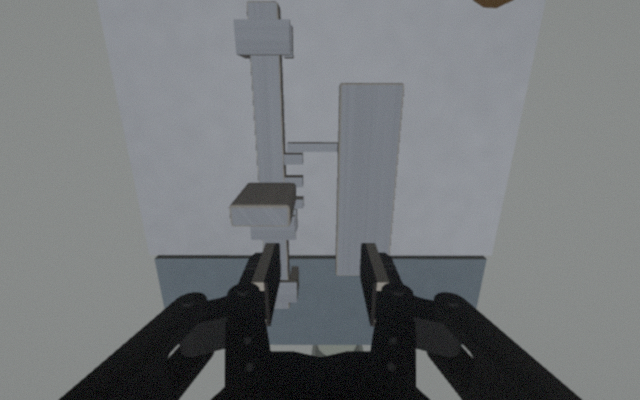

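View pics/s2.png

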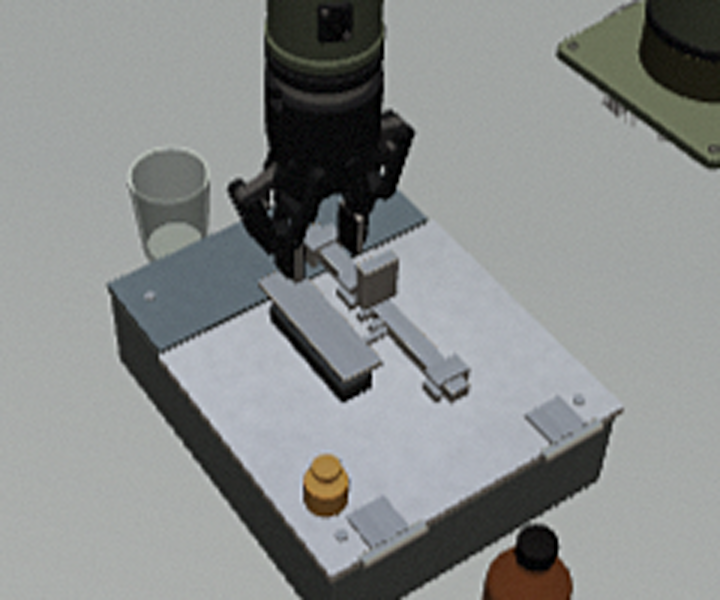

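Emit:
drive_tool(
  targets=[
    {"tx":0,"ty":0,"tz":0.5,"ax":0,"ay":0,"az":0},
    {"tx":0,"ty":0,"tz":0.3,"ax":0,"ay":0,"az":0},
    {"tx":0,"ty":0,"tz":0,"ax":0,"ay":0,"az":0},
  ],
)

```text
time: 3.35
position: [0.5219, 0.0855, 0.1503]
orientation: [-0.0, 0.724, 0.689, -0.0]
force: [-0.2, -0.8, 0.0]
grip_width: 0.506
```

Emit:
drive_tool(
  targets=[
    {"tx":0,"ty":0,"tz":0.2,"ax":0,"ay":0,"az":0},
    {"tx":0,"ty":0,"tz":0,"ax":0,"ay":0,"az":0},
  ],
)

```text
time: 3.52
position: [0.522, 0.0855, 0.1481]
orientation: [-0.0, 0.724, 0.689, -0.0]
force: [0.3, -0.3, 0.2]
grip_width: 0.499
```

Emit:
drive_tool(
  targets=[
    {"tx":0,"ty":0,"tz":0.2,"ax":0,"ay":0,"az":0},
    {"tx":0,"ty":0,"tz":0,"ax":0,"ay":0,"az":0},
  ],
)

```text
time: 3.68
position: [0.5219, 0.0854, 0.146]
orientation: [-0.0, 0.725, 0.689, -0.0]
force: [-0.5, 0.6, 0.1]
grip_width: 0.499
```

Emit:
drive_tool(
  targets=[
    {"tx":0,"ty":0,"tz":0.2,"ax":0,"ay":0,"az":0},
    {"tx":0,"ty":0,"tz":0,"ax":0,"ay":0,"az":0},
  ],
)

```text
time: 3.85
position: [0.5222, 0.0855, 0.1442]
orientation: [0.0, 0.724, 0.689, 0.0]
force: [-0.4, 0.5, 0.1]
grip_width: 0.503
```

Emit:
drive_tool(
  targets=[
    {"tx":0,"ty":0,"tz":0.2,"ax":0,"ay":0,"az":0},
    {"tx":0,"ty":0,"tz":0,"ax":0,"ay":0,"az":0},
  ],
)

```text
time: 4.02
position: [0.5223, 0.0855, 0.1424]
orientation: [0.0, 0.724, 0.689, 0.0]
force: [-0.5, -0.7, 3.6]
grip_width: 0.5
```

Emit:
drive_tool(
  targets=[
    {"tx":0,"ty":0,"tz":0.2,"ax":0,"ay":0,"az":0},
    {"tx":0,"ty":0,"tz":0.2,"ax":0,"ay":0,"az":0},
    {"tx":0,"ty":0,"tz":0,"ax":0,"ay":0,"az":0},
  ],
)

```text
time: 4.27
position: [0.5223, 0.0855, 0.1383]
orientation: [0.0, 0.724, 0.689, 0.0]
force: [-0.1, -0.1, 4.4]
grip_width: 0.501
```

Emit:
drive_tool(
  targets=[
    {"tx":0,"ty":0,"tz":0.2,"ax":0,"ay":0,"az":0},
    {"tx":0,"ty":0,"tz":0.1,"ax":0,"ay":0,"az":0},
    {"tx":0,"ty":0,"tz":0,"ax":0,"ay":0,"az":0},
  ],
)

```text
time: 4.52
position: [0.5222, 0.0855, 0.1353]
orientation: [0.0, 0.724, 0.689, 0.0]
force: [-0.8, -1.1, 6.1]
grip_width: 0.501
```

Emit:
drive_tool(
  targets=[
    {"tx":0,"ty":0,"tz":0.1,"ax":0,"ay":0,"az":0},
    {"tx":0,"ty":0,"tz":0,"ax":0,"ay":0,"az":0},
  ],
)

```text
time: 4.68
position: [0.5223, 0.0855, 0.1344]
orientation: [0.0, 0.724, 0.689, 0.0]
force: [-0.1, -1.4, 5.4]
grip_width: 0.502
```

```bash
python3 -c "
from h import *; st([-2.5,-45,134]); import cv2
a=vision.grab_frame('wrist')
cv2.imwrite('pics/w3.png',a[:,:,::-1])
a=vision.grab_frame('scene')[150:270,280:400]; cv2.imwrite('pics/s3.png',cv2.resize(a,None,fx=5,fy=5,interpolation=cv2.INTER_CUBIC)[:,:,::-1]); st()"
```

```text
t 4.68 tcp [0.5223 0.0855 0.1344] chest mm [ -1.6 -43.5 134.4] F [-0.13 -1.39  5.45] grip 0.502
toolx ang rel chest y 0.16 z [ 6.e-04  0.e+00 -1.e+00]
need cm [-0.15 -0.09  0.04]
t 4.78 tcp [0.5223 0.0855 0.1345] chest mm [ -1.6 -43.5 134.5] F [ 0.26 -1.65  5.6 ] grip 0.498
toolx ang rel chest y 0.15 z [ 6.e-04  0.e+00 -1.e+00]
```

View pics/w3.png

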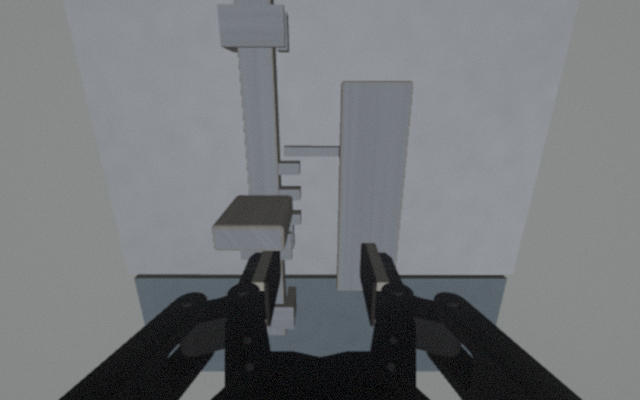

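View pics/s3.png

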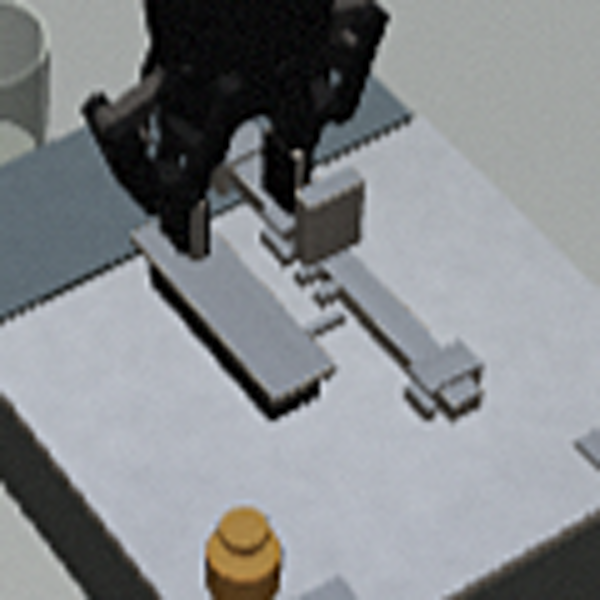

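Emit:
drive_tool(
  targets=[
    {"tx":0.5,"ty":0,"tz":0,"ax":0,"ay":0,"az":0},
    {"tx":0.5,"ty":0,"tz":0,"ax":0,"ay":0,"az":0},
    {"tx":0,"ty":0,"tz":0,"ax":0,"ay":0,"az":0},
  ],
)

```text
time: 5.03
position: [0.5228, 0.0954, 0.1345]
orientation: [0.001, 0.724, 0.69, -0.0]
force: [-0.4, -2.4, 5.3]
grip_width: 0.5
```

Emit:
drive_tool(
  targets=[
    {"tx":0.4,"ty":0,"tz":0,"ax":0,"ay":0,"az":0},
    {"tx":0.4,"ty":0,"tz":0,"ax":0,"ay":0,"az":0},
    {"tx":0,"ty":0,"tz":0,"ax":0,"ay":0,"az":0},
  ],
)

```text
time: 5.28
position: [0.5232, 0.1028, 0.1345]
orientation: [0.001, 0.724, 0.69, -0.0]
force: [0.1, -4.0, 5.8]
grip_width: 0.502
```

```bash
python3 -c "
from h import *; st([-2.5,13,134]); import cv2
a=vision.grab_frame('wrist')
cv2.imwrite('pics/w4.png',a[:,:,::-1])
a=vision.grab_frame('scene')[150:270,280:400]; cv2.imwrite('pics/s4.png',cv2.resize(a,None,fx=5,fy=5,interpolation=cv2.INTER_CUBIC)[:,:,::-1])"
```

```text
t 5.28 tcp [0.5232 0.1028 0.1345] chest mm [ -1.6 -26.2 134.5] F [ 0.08 -3.97  5.81] grip 0.502
toolx ang rel chest y 0.2 z [ 6.0e-04 -1.9e-03 -1.0e+00]
need cm [ 3.92 -0.08  0.05]
```

View pics/w4.png

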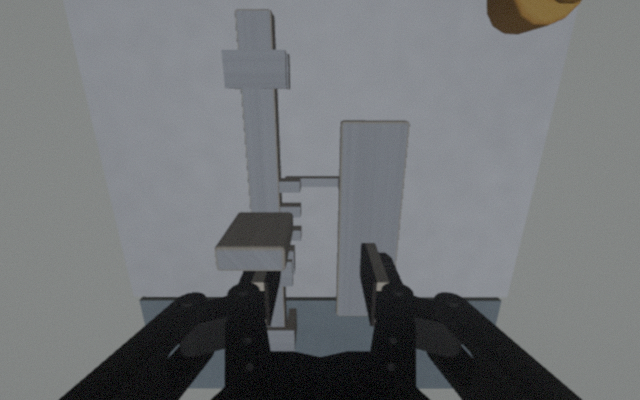

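View pics/s4.png

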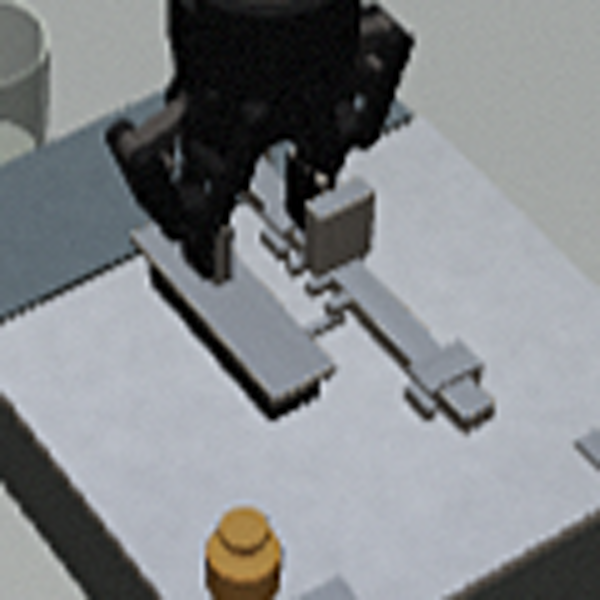

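Emit:
drive_tool(
  targets=[
    {"tx":0.4,"ty":0,"tz":0,"ax":0,"ay":0,"az":0},
    {"tx":0.4,"ty":0,"tz":0,"ax":0,"ay":0,"az":0},
    {"tx":0.4,"ty":0,"tz":0,"ax":0,"ay":0,"az":0},
    {"tx":0.4,"ty":0,"tz":0,"ax":0,"ay":0,"az":0},
  ],
)

```text
time: 5.72
position: [0.524, 0.1181, 0.1346]
orientation: [0.001, 0.724, 0.69, -0.001]
force: [-0.0, -5.9, 5.3]
grip_width: 0.499
```

Emit:
drive_tool(
  targets=[
    {"tx":0.4,"ty":0,"tz":0,"ax":0,"ay":0,"az":0},
    {"tx":0.4,"ty":0,"tz":0,"ax":0,"ay":0,"az":0},
    {"tx":0.4,"ty":0,"tz":0,"ax":0,"ay":0,"az":0},
    {"tx":0.4,"ty":0,"tz":0,"ax":0,"ay":0,"az":0},
  ],
)

```text
time: 6.05
position: [0.5248, 0.1341, 0.1345]
orientation: [0.001, 0.724, 0.69, -0.001]
force: [-0.4, -7.1, 6.1]
grip_width: 0.501
```

Emit:
drive_tool(
  targets=[
    {"tx":0.3,"ty":0,"tz":0,"ax":0,"ay":0,"az":0},
    {"tx":0,"ty":0,"tz":0,"ax":0,"ay":0,"az":0},
  ],
)

```text
time: 6.22
position: [0.525, 0.1377, 0.1345]
orientation: [0.001, 0.724, 0.69, -0.0]
force: [0.1, -4.5, 6.0]
grip_width: 0.499
```

Emit:
drive_tool(
  targets=[
    {"tx":0.2,"ty":0,"tz":0,"ax":0,"ay":0,"az":0},
    {"tx":0,"ty":0,"tz":0,"ax":0,"ay":0,"az":0},
  ],
)

```text
time: 6.38
position: [0.5251, 0.1394, 0.1345]
orientation: [0.001, 0.724, 0.69, -0.001]
force: [-0.1, -4.7, 5.9]
grip_width: 0.502
```

```bash
python3 -c "
from h import *; st([-2.5,13,134])"
```

```text
t 6.38 tcp [0.5251 0.1394 0.1345] chest mm [ -1.7  10.5 134.5] F [-0.1  -4.75  5.85] grip 0.502
toolx ang rel chest y 0.2 z [ 6.0e-04 -2.2e-03 -1.0e+00]
need cm [ 0.25 -0.08  0.05]
```

Drawn about 42 mm so far; pushing on in 1.5 mm steps until the stop shows in the force.

Emit:
drive_tool(
  targets=[
    {"tx":0.15,"ty":0,"tz":0,"ax":0,"ay":0,"az":0},
    {"tx":0,"ty":0,"tz":0,"ax":0,"ay":0,"az":0},
  ],
)

```text
time: 6.55
position: [0.5251, 0.1402, 0.1345]
orientation: [0.001, 0.724, 0.69, -0.001]
force: [0.3, -6.6, 5.9]
grip_width: 0.501
```

Emit:
drive_tool(
  targets=[
    {"tx":0.15,"ty":0,"tz":0,"ax":0,"ay":0,"az":0},
    {"tx":0,"ty":0,"tz":0,"ax":0,"ay":0,"az":0},
  ],
)

```text
time: 6.72
position: [0.5251, 0.1404, 0.1346]
orientation: [0.002, 0.724, 0.69, -0.002]
force: [0.3, -12.3, 7.3]
grip_width: 0.495
```

Emit:
drive_tool(
  targets=[
    {"tx":0.1,"ty":0,"tz":0,"ax":0,"ay":0,"az":0},
    {"tx":0,"ty":0,"tz":0,"ax":0,"ay":0,"az":0},
  ],
)

```text
time: 6.88
position: [0.5252, 0.1405, 0.1346]
orientation: [0.003, 0.723, 0.69, -0.003]
force: [1.1, -15.1, 8.0]
grip_width: 0.503
```

```bash
python3 -c "
from h import *; st(); import cv2
i=vision.camera_info('wrist');a=vision.grab_frame('wrist')
p=np.load('p.npy'); print(proj('wrist',chest(p,[[-45,24,145],[-15,24,145],[-45,36,145],[-15,36,145]]),i).round(0).tolist())
cv2.imwrite('pics/w5.png',a[:,:,::-1])
a=vision.grab_frame('scene')[150:270,280:400]; cv2.imwrite('pics/s5.png',cv2.resize(a,None,fx=5,fy=5,interpolation=cv2.INTER_CUBIC)[:,:,::-1])
print(proj('scene',chest(p,[[-45,24,145],[-15,24,145],[-45,36,145],[-15,36,145]]))*5-[1400,750])"
```

```text
t 6.88 tcp [0.5252 0.1405 0.1346] chest mm [ -1.6  11.5 134.6] F [  1.12 -15.08   7.97] grip 0.503
toolx ang rel chest y 0.34 z [ 2.0e-04 -8.1e-03 -1.0e+00]
[[217.0, 268.0], [288.0, 268.0], [214.0, 242.0], [287.0, 243.0]]
[[413.56869539 223.9849937 ]
 [354.94764535 253.92712385]
 [431.00705743 241.93124291]
 [372.18235909 272.2584032 ]]
```

View pics/w5.png

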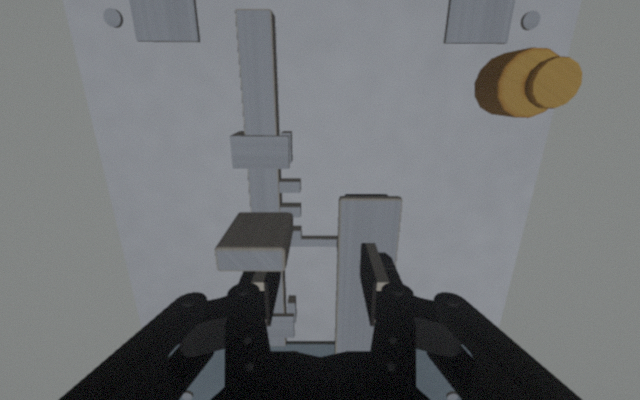

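View pics/s5.png

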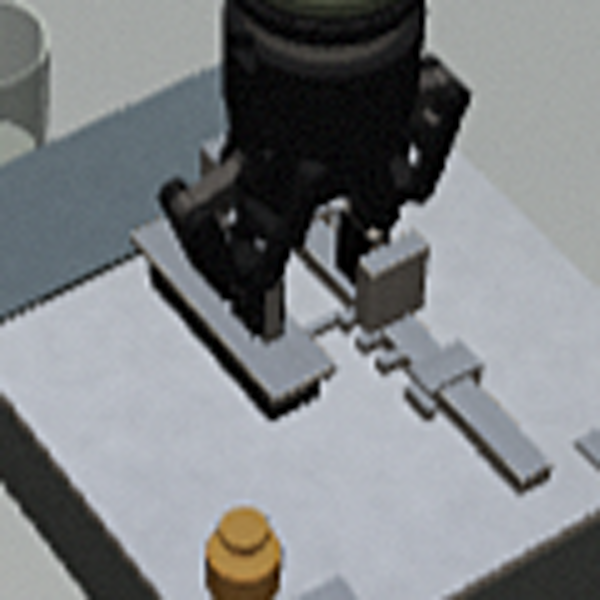

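Emit:
drive_tool(
  targets=[
    {"tx":-0.4,"ty":0,"tz":0,"ax":0,"ay":0,"az":0},
    {"tx":-0.5,"ty":0,"tz":0,"ax":0,"ay":0,"az":0},
    {"tx":0,"ty":0,"tz":0,"ax":0,"ay":0,"az":0},
  ],
)

```text
time: 7.23
position: [0.5252, 0.1357, 0.1348]
orientation: [-0.0, 0.725, 0.689, 0.001]
force: [-0.1, 0.7, 5.5]
grip_width: 0.503
```

Emit:
drive_tool(
  targets=[
    {"tx":0,"ty":0,"tz":-0.4,"ax":0,"ay":0,"az":0},
    {"tx":0,"ty":0,"tz":-0.5,"ax":0,"ay":0,"az":0},
    {"tx":0,"ty":0,"tz":-0.5,"ax":0,"ay":0,"az":0},
    {"tx":0,"ty":0,"tz":-1,"ax":0,"ay":0,"az":0},
    {"tx":0,"ty":0,"tz":-2,"ax":0,"ay":0,"az":0},
  ],
)

```text
time: 7.65
position: [0.5224, 0.135, 0.1768]
orientation: [-0.002, 0.724, 0.689, -0.003]
force: [-0.5, -0.2, 0.2]
grip_width: 0.502
```

Emit:
drive_tool(
  targets=[
    {"tx":0,"ty":0,"tz":-3,"ax":0,"ay":0,"az":0},
    {"tx":0,"ty":0,"tz":-3,"ax":0,"ay":0,"az":0},
    {"tx":0,"ty":0,"tz":0,"ax":0,"ay":0,"az":0},
    {"tx":0,"ty":0,"tz":0,"ax":0,"ay":0,"az":0},
  ],
)

```text
time: 7.98
position: [0.5249, 0.1356, 0.2402]
orientation: [0.001, 0.724, 0.689, 0.001]
force: [-0.8, -0.3, -0.4]
grip_width: 0.5
```

```bash
python3 -c "
from h import *; st(); import cv2
i=vision.camera_info('wrist');a=vision.grab_frame('wrist')
p=np.load('p.npy'); print(proj('wrist',chest(p,[[-45,24,145],[-15,24,145],[-45,36,145],[-15,36,145]]),i).round(0).tolist())
for z in (124,114): print(z,proj('wrist',chest(p,[[41,47,z],[9,47,z],[41,-63,z],[9,-63,z]]),i).round(0).tolist())
cv2.imwrite('pics/w6.png',a[:,:,::-1])
a=vision.grab_frame('scene')[145:335,250:435]; cv2.imwrite('pics/s6.png',cv2.resize(a,None,fx=3,fy=3,interpolation=cv2.INTER_CUBIC)[:,:,::-1])"
```

```text
t 7.98 tcp [0.5249 0.1356 0.2402] chest mm [ -1.7   6.6 240.2] F [-0.82 -0.28 -0.35] grip 0.5
toolx ang rel chest y 0.16 z [ 2.9e-03  8.0e-04 -1.0e+00]
[[262.0, 185.0], [301.0, 185.0], [261.0, 169.0], [301.0, 169.0]]
124 [[373.0, 150.0], [333.0, 149.0], [366.0, 269.0], [331.0, 269.0]]
114 [[371.0, 147.0], [332.0, 147.0], [364.0, 264.0], [330.0, 264.0]]
```

View pics/w6.png

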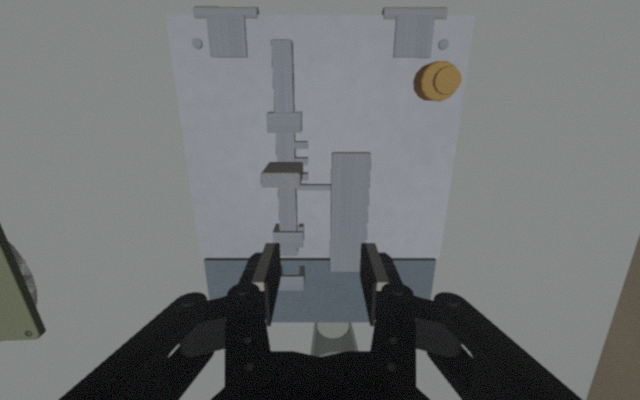

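View pics/s6.png

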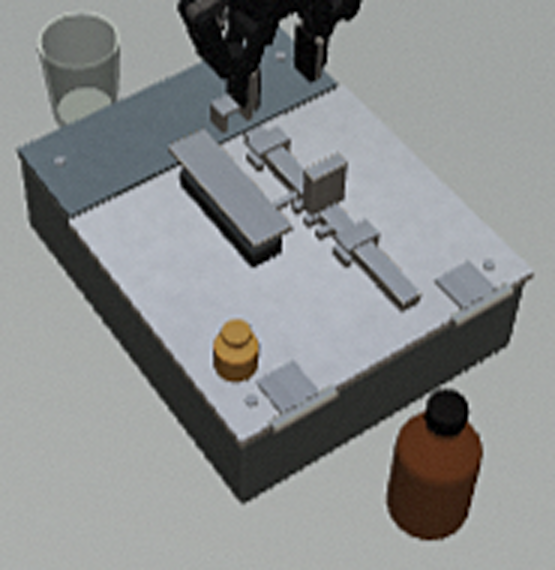

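```bash
python3 -c "
from h import *; import cv2
a0=cv2.imread('pics/scene0.png',0); a=cv2.cvtColor(vision.grab_frame('scene'),cv2.COLOR_RGB2GRAY)
s=cv2.imread('pics/s5.png',0); d=cv2.resize(s,(120,120),interpolation=cv2.INTER_AREA)  # down
x0,x1,y0,y1=318,350,212,236
f=np.float32
print('now vs start',np.abs(f(a[y0:y1,x0:x1])-a0[y0:y1,x0:x1]).mean(),'down vs start',np.abs(f(d[y0-150:y1-150,x0-280:x1-280])-a0[y0:y1,x0:x1]).mean())
for n,b in dict(bottle=(380,410,272,325),beaker=(262,288,148,178),weight=(318,340,250,274)).items():
    x0,x1,y0,y1=b; print(n,np.abs(f(a[y0:y1,x0:x1])-a0[y0:y1,x0:x1]).mean())
p=np.load('p.npy')
"
```

```text
now vs start 10.463542 down vs start 31.010416
bottle 5.75283
beaker 9.0
weight 10.085227
```

```bash
python3 -c "
from h import *; import cv2
a0=cv2.imread('pics/scene0.png',0); a=cv2.cvtColor(vision.grab_frame('scene'),cv2.COLOR_RGB2GRAY)
s=cv2.imread('pics/s5.png',0); d=np.zeros_like(a); d[150:270,280:400]=cv2.resize(s,(120,120),interpolation=cv2.INTER_AREA)
def sh(im,b):
    x0,x1,y0,y1=b; t=cv2.resize(a0[y0:y1,x0:x1],None,fx=4,fy=4,interpolation=3); w=cv2.resize(im[y0-6:y1+6,x0-6:x1+6],None,fx=4,fy=4,interpolation=3)
    m=cv2.minMaxLoc(cv2.matchTemplate(w,t,5)); return (np.array(m[3])-24)/4, round(m[1],3)
print('catch now',sh(a,(318,350,212,236)),'down',sh(d,(318,350,212,236)))
for n,b in dict(bottle=(378,412,272,325),beaker=(260,290,146,180),weight=(318,340,250,274),chest=(320,345,285,312)).items(): print(n,sh(a,b))
"
```

```text
catch now (array([0., 0.]), 0.983) down (array([0., 1.]), 0.748)
bottle (array([0., 0.]), 0.999)
beaker (array([0., 0.]), 0.998)
weight (array([0., 0.]), 0.999)
chest (array([0., 0.]), 0.999)
```

Catch is back at its starting height, the bystanders have not shifted, and the arm is clear.

```bash
python3 -c "
from workcell import robot; print(robot.sign_off())"
```

```text
the job is handed in; nothing more can be done
None
```

I unlocked the chest and handed the job in. By my checks the bolt is fully drawn and the catch is back up; the hand-in itself reports no verdict.

**What I did:** With the jaws half open, one fingertip pressed the catch down about 9 mm, at about 5.5 N. The other fingertip then pushed the thumb-piece back until the bolt hit its stop. There the force along the bolt rose to 15 N and the tool stopped moving. I backed off about 5 mm, lifted clear and handed in about 8 s into the 40 s.

**Last checks:**
- **Bolt:** in the wrist picture taken at the stop, the thumb-piece matched the fully drawn 45 mm position to within about 4 pixels. After I withdrew, it still looked fully drawn.
- **Catch:** it matched its starting picture with no shift. The same match on the pressed-down picture gave a 1 pixel shift.
- **Bystanders:** the bottle, beaker and weight showed no shift from the start.
- **Arm:** clear of everything, with the force reading at noise level.

**What disagreed:**
- My first two move calls were refused as invalid, because each row needs all six numbers.
- The top and scene cameras put the chest about 3–4 mm apart. I used the combined fit, and it held up on contact.
- A plain brightness comparison of the catch was noisy (10 against 31), so I used the shift match instead.

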